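# Turn an engraving plate over at the fence

### The job

Turn the engraving plate over without picking it up: push it along the bench with the fingertips against the white fence until it tips up and leans there, then reach behind its raised edge and tip it back towards the front so that it falls over. Leave it lying flat on the bench in front of the fence with its bare metal face up, and leave the tin, the jar and the nut where they are.

Things in the scene. Friction and masses are not known exactly. Their poses are not given: they have to be found in the camera images.
- plate: Loose flat aluminium plate, 80 x 70 x 8 mm (its x, y, z), about 0.12 kg. Blue film on its +z face (up at the start), bare metal on its -z face. Origin at its centre, 4 mm above the bench when flat. At the start its x axis points at the fence (within 0.3 rad of the fence's x axis), its centre 70 to 110 mm in front of the fence's foot line. Friction on the bench about 0.6.
- end_a (a point): Middle of the plate's 70 mm end edge on its -x side (the end away from the fence at the start), at mid thickness, 40 mm from the plate's centre.
- end_b (a point): Middle of the plate's 70 mm end edge on its +x side (the end nearest the fence at the start), at mid thickness.
- side_a (a point): Middle of the plate's 80 mm side edge on its +y side, at mid thickness.
- side_b (a point): Middle of the plate's 80 mm side edge on its -y side, at mid thickness.
- fence: White plastic fence fixed on the bench (friction on the plate 0.2), 160 mm long (its y), 46 mm high. Origin: middle of its front foot line; its front (-x) faces the robot (yaw within 0.5 rad). Front in section: 43 degree toe to x 15, z 14 mm; 62 degrees to x 25, z 32 mm; 78 degrees to the top edge, x 28, z 46 mm. Flat top to x 37 mm; behind it a low flange to x 61 mm; bench clear behind.
- tin: Bystander: round metal tin with grey lid, 58 mm diameter, 24 mm high, standing beside the fence or the plate. Origin at the centre of its underside.
- jar: Bystander: small glass jar with steel lid, 54 mm diameter, 69 mm high, standing beside the fence or the plate. Origin at the centre of its underside.
- nut: Bystander: large plated hex nut lying flat, 33 x 29 x 13 mm, beside the fence or the plate. Origin at the centre of its underside.
- fence_top (a point): Middle of the fence's front top edge, 46 mm above the bench. When the plate's rear end is pushed to the foot line, its front end climbs the sloping front and it leans on this edge at about 59 degrees and stays there: its upper end is then 70 mm above the bench, about 40 mm behind the foot line, so 24 mm of it stands above the fence and can be reached from behind.
Not all that is in view belongs to the job. What is shaped like the fence but orange is not meant.

How it is judged:
By the outcome, as a careful person would: the job done as asked, in the order asked, and still so for the second after the job is handed in, with the robot touching nothing.
It also fails if it takes over 48 s, if anything falls off the work surface, if the arm or the gripper's body presses on something with over 40 N, if the wrist force passes 120 N, or if a joint passes its speed limit or range.

### The arm

A 6-joint arm with a two-finger parallel gripper is mounted at the origin on a cart in front of the work surface, level with it; the furniture and walls round the work are solid. World frame = base frame: x ahead of the robot, y to its left, z up, the work surface at z = 0. Lengths are in m, angles in rad, forces in N, time in s.
With the tool pointing down it reaches from about 0.25 to 0.725 m from the base axis. Payload 4 kg.
Tool frame: the origin (TCP) lies at the very end of the fingers, on their centre line; the grasp point (between the pads) lies 19 mm behind it; z points along the fingers, y is the line along which they close (so a half turn about z gives the same grasp; the last joint's range is limited). The gripper opens to 85 mm and grips with 20 to 120 N. Pads are 22 mm wide; open, the fingers measure 114 mm over their backs; the gripper's body (76 mm by 85 mm) begins 54 mm behind the grasp point. The pads swing forward as they close: fully open they stand 13 mm farther back than shut.
Start: joints at [1.189, 0.241, 0.005, 1.335, 0, 1.571], TCP at [0.186, 0.464, 0.231] pointing down, gripper open.
Joint ranges: [-2.72, 2.72], [-1.05, 1.87], [-1.09, 1.28], [-1.99, 2.15], [-1.42, 1.44], [-3.14, 3.14]. Speed limits (rad/s): [2.79, 2.79, 3.14, 3.14, 3.14, 3.14].

### API

Orientations are given as a unit quaternion [x, y, z, w].
In Python, from workcell import bot, vision, workorder, boxes_of gives the robot as it stands.
- The arm moves only by the tool send_rows, never from a script. Its argument "motion" is text: rows parted by semicolons, each of 5 numbers parted by spaces: the closure, from -1 (fully open) to 1 (shut), so that 0 is half open, then the shift along the tool's x, y, z in cm, then the turn about the tool's z in rad. In form: claw x y z twist; .... A call has 1 to 5 rows; each row is the pose to reach, as a shift and turn from the pose commanded when the call began, along the tool's axes at that moment; what a row does not reach only later rows make up. A row lasts 1/10 s, in which the tool goes at most 50 mm and 8.59 degrees, less where a joint would pass 70% of its speed; a pose out of reach is approached as far as the arm can. A call with a gripper value outside its range is refused whole. The fingers move at their own pace and stop on an object; the grip force is fixed at half the most. Time passes only in rows, so rows that repeat a pose let the fingers close. It gives the time, the measured TCP pose, the force, the opening and the grip force at its end, in the units of the state.
- bot.get_obs(): the state, without advancing time (a new reading comes with each control period).
- vision.camera(name): name is "scene" or "top" or "wrist"; returns the picture (480x640x3 uint8, red, green, blue); there is no depth.
- vision.camera_model(name): a dict with "fov_y" (degrees; the focal length in pixels is half the picture's height over the tangent of half this angle, whatever the lens; pixels are square), "cx", "cy" (the principal point, pixels), "world_from_camera" (4x4, takes a point from camera to world coordinates); the wrist camera has in their place "hand_eye" (4x4, takes a point from camera to tool coordinates, whose origin is the TCP and whose axes are the flange's). Camera axes: x right, y down, z forward; pixel columns grow to the right and rows downward; lengths in m; the calibration is good to about 2 mm. A picture is of the moment at which its call begins: read the wrist's pose just before it. camera_model takes no time and is no camera call.
- workorder.job_done(): hands the job in; it is judged then, once.
Trained networks look in the newest picture that a camera, given by its name, has taken for a name from the list of things; names that differ only in an ending like _2 or _b are one class to them, and where a whole thing is asked for, a point or a joint stands for the part that bears it (a point fixed in the world has none). Each returns a list of dicts, best first, with "conf" (0 to 1); they miss things now and then, are a little off and sometimes report something else, mostly with a low value. They report only what shows in the picture. A call takes as long as a camera call. They do not tell look-alikes from the thing itself.
- boxes_of(camera, target): "rect" ([centre column, centre row, width, height] in pixels, round what is visible of it).
The state is a dict: "clock": time; "joint_pos": joint angles; "joint_vel": joint speeds; "tau": joint torques, N m; "eef_pos": TCP position; "tool_rot": TCP orientation; "ft_force": force on the tool from outside, world axes, zero at the start; "ft_torque": the same for the moment, N m; "grip_width": finger opening in m; "grasp_force": force on a finger pad.
Only numpy, scipy, OpenCV 4.12 (cv2) and the standard library are available. Lean on these libraries where they do the work, as an engineer would, in place of code of your own. Each camera call takes 0.05 s, during which the arm holds its last target. There are 200 camera calls.

## Working session

There is one attempt and no reset: what is moved stays moved. The work goes in short steps, Python scripts to look and compute and a tool call to move; the robot and the scene stay as the last step left them, time stands still between calls to the robot, and variables do not carry over. Pictures are saved under pics/ and viewed, at most 10 in all, crops included, and the job is handed in when it is done.

Besides the shell and the picture viewer there is one more tool, called after "Call:" as name(argument=value, ...) on one line, values as JSON. send_rows: Moves the arm, as the interface text tells. Its arguments: {"type":"object","properties":{"motion":{"type":"string"}},"required":["motion"]}

```bash
mkdir -p pics
python3 - <<'E'
from workcell import bot, vision, workorder, boxes_of
import cv2,numpy as np
o=bot.get_obs();print(o['clock'],o['eef_pos'],o['tool_rot'],o['ft_force'],o['grip_width'])
for c in ('top','scene'):
    im=vision.camera(c);cv2.imwrite(f'pics/{c}0.png',im[:,:,::-1])
    m=vision.camera_model(c);print(c,m)
    for t in ('plate','fence','tin','jar','nut'):
        print(t,[(np.round(b['rect']).astype(int).tolist(),round(b['conf'],2)) for b in boxes_of(c,t)[:3]])
E
```

```text
0.0 [0.1860501  0.46342154 0.23038029] [ 1.89711189e-01  9.81839360e-01 -1.04789587e-03 -1.95074691e-04] [-0.10809648 -0.69527088 -0.29400477] 0.0852507684416112
top {'fov_y': 43.46413862309564, 'cx': 322.9537605550356, 'cy': 237.8672790195559, 'world_from_camera': array([[-0.02474904, -0.9859547 ,  0.16516907,  0.43079104],
       [-0.99966249,  0.02310272, -0.01188149,  0.0530202 ],
       [ 0.00789876, -0.16540738, -0.9861937 ,  1.0319206 ],
       [ 0.        ,  0.        ,  0.        ,  1.        ]])}
plate [([368, 288, 46, 48], 0.82)]
fence [([463, 296, 104, 58], 0.97), ([342, 227, 101, 62], 0.79)]
tin [([258, 281, 38, 39], 0.94)]
jar [([435, 200, 42, 41], 0.9), ([369, 288, 48, 52], 0.66)]
nut [([283, 339, 20, 22], 0.53)]
scene {'fov_y': 53.39780400751005, 'cx': 315.7249947357263, 'cy': 242.58906020938312, 'world_from_camera': array([[ 0.40592457, -0.67617288,  0.61482963,  0.03805147],
       [-0.91379019, -0.28955709,  0.28485817, -0.21911731],
       [-0.01458509, -0.67745622, -0.73541848,  0.68676317],
       [ 0.        ,  0.        ,  0.        ,  1.        ]])}
plate [([335, 293, 52, 48], 0.74)]
fence [([339, 244, 88, 37], 0.93)]
tin [([249, 251, 30, 32], 0.68)]
jar [([428, 244, 35, 40], 0.92)]
nut [([242, 299, 16, 16], 0.55), ([335, 292, 50, 45], 0.21)]
```

View pics/top0.png

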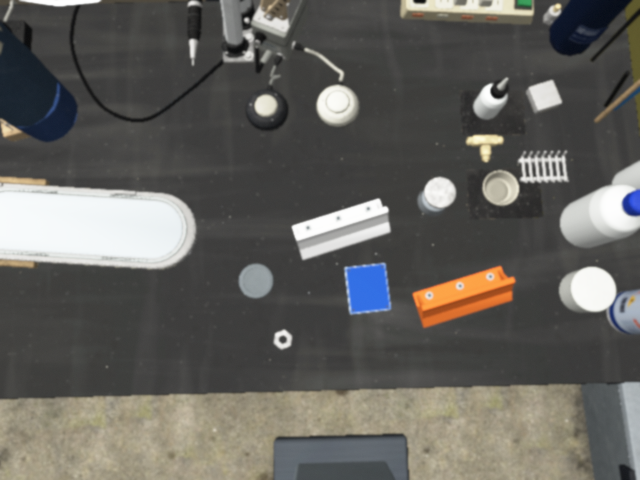

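View pics/scene0.png

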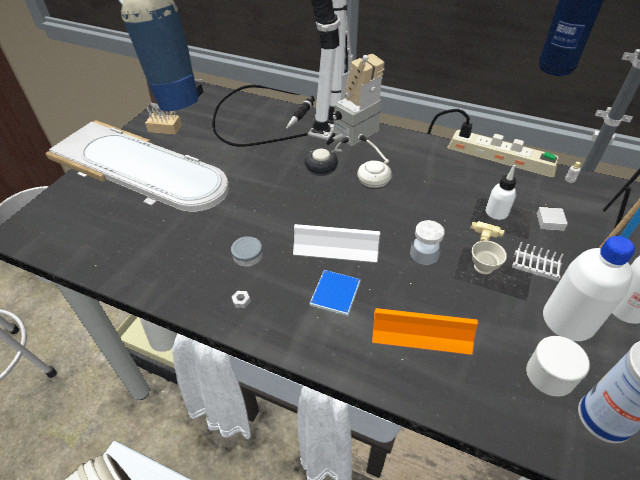

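The top view shows a blue plate at about (368,288). The white fence's foot runs from (303,259) to (390,234), the jar is at (438,195), the tin at (256,281), the nut at (283,339), and the orange decoy is at (463,296).

```bash
cat > h.py <<'E'
from workcell import bot, vision, workorder, boxes_of
import cv2,numpy as np
from scipy.spatial.transform import Rotation as R
def ray(c,uv,z):
    m=vision.camera_model(c);f=240/np.tan(np.radians(m['fov_y']/2));T=m['world_from_camera']
    d=T[:3,:3]@np.array([(uv[0]-m['cx'])/f,(uv[1]-m['cy'])/f,1]);o=T[:3,3]
    return o+d*(z-o[2])/d[2]
def proj(c,P):
    m=vision.camera_model(c);f=240/np.tan(np.radians(m['fov_y']/2));T=m['world_from_camera']
    p=(np.atleast_2d(P)-T[:3,3])@T[:3,:3]
    return np.c_[m['cx']+f*p[:,0]/p[:,2],m['cy']+f*p[:,1]/p[:,2]]
E
python3 - <<'E'
from h import *
np.set_printoptions(precision=4,suppress=True)
for c,zone in (('top',(255,320,330,400)),('scene',(260,320,300,370))):
    im=cv2.imread(f'pics/{c}0.png').astype(int)
    b=((im[...,0]>150)&(im[...,0]-im[...,2]>70)).astype(np.uint8);k=np.zeros_like(b);k[zone[0]:zone[1],zone[2]:zone[3]]=1
    ct=max(cv2.findContours(b*k,0,2)[0],key=cv2.contourArea)
    W=np.array([ray(c,p[0],.008)[:2] for p in ct])*1000
    r=cv2.minAreaRect(W.astype(np.float32));print(c,'plate',r)
im=cv2.imread('pics/top0.png')
cv2.imwrite('pics/fc.png',cv2.resize(im[190:320,250:450],None,fx=4,fy=4,interpolation=2))
print(R.from_quat(bot.get_obs()['tool_rot']).as_matrix())
E
```

```text
top plate ((514.0047607421875, -32.93465805053711), (78.84356689453125, 69.12097930908203), 4.91973352432251)
scene plate ((514.5323486328125, -34.38697052001953), (77.8422622680664, 67.656005859375), 4.938972473144531)
[[-0.928   0.3726 -0.    ]
 [ 0.3726  0.928   0.0001]
 [ 0.      0.0001 -1.    ]]
```

View pics/fc.png

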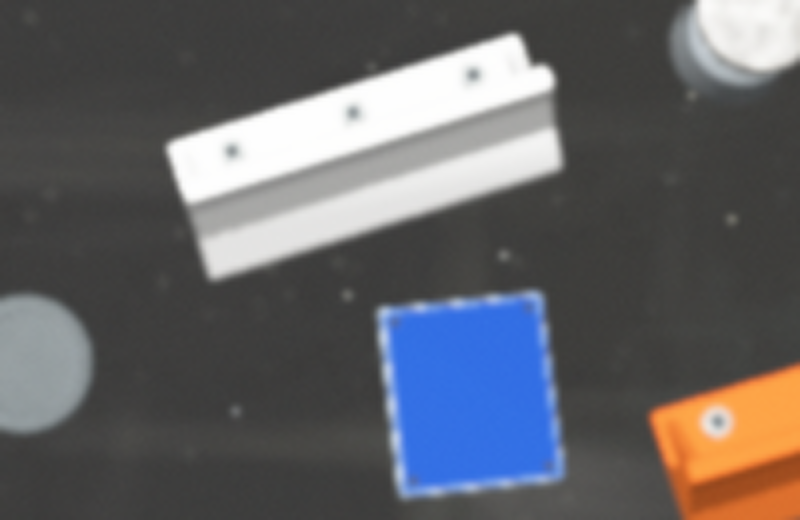

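```bash
cat >> h.py <<'E'
L=ray('top',(302.6,259.6),0)[:2];Rr=ray('top',(390.4,231.6),0)[:2]
O=(L+Rr)/2; v=(L-Rr)/np.linalg.norm(L-Rr); u=np.array([v[1],-v[0]])
def tof(p): d=np.array(p[:2])-O; return np.array([d@u,d@v])*1000
def tow(x,y,z=0): return np.r_[O+(x*u+y*v)/1000,z/1000]
def move(x,y,z):  # cm in tool axes to a fence-frame mm target; twist to align tool x=-u
    o=bot.get_obs();M=R.from_quat(o['tool_rot']).as_matrix()
    a=(tow(x,y,z)-o['eef_pos'])@M*100
    t=-u@M[:2,:2]
    return np.round(a,2),round(float(np.arctan2(t[1],t[0])),3)
def st():
    o=bot.get_obs();print('t',round(o['clock'],2),'fence xy',tof(o['eef_pos']),'z',o['eef_pos'][2]*1000,'F',o['ft_force'],'w',o['grip_width'])
np.set_printoptions(precision=2,suppress=True)
E
python3 - <<'E'
from h import *
print('len',np.linalg.norm(L-Rr),'O',O,'yaw',np.arctan2(u[1],u[0]))
print('plate in fence',tof((.514,-.0335)))
print('proj top corners',proj('top',[tow(28,80,46),tow(28,-80,46),tow(61,80,2),tow(61,-80,2)]))
print('scene foot',proj('scene',[tow(0,80,0),tow(0,-80,0),tow(28,80,46),tow(28,-80,46)]))
print('orange',tof(ray('top',(414,293),.046)),'tin',tof(ray('top',(256,281),.024)),'jar',tof(ray('top',(440,192),.069)),'nut',tof(ray('top',(283,339),.013)))
print(move(-115,-10,150));st()
E
```

```text
len 0.16044583116707545 O [ 0.59 -0.  ] yaw 0.28776376801779474
plate in fence [-81.51 -10.55]
proj top corners [[296.92 240.02]
 [388.09 211.14]
 [292.09 226.29]
 [379.12 198.86]]
scene foot [[291.93 254.27]
 [375.78 261.76]
 [293.11 227.06]
 [378.4  234.2 ]]
orange [-114.52  -75.99] tin [-13.71 165.83] jar [  28.45 -167.71] nut [-118.95  151.87]
(array([-46.29, -36.  ,   8.13]), -0.67)
t 0.6 fence xy [-254.55  559.52] z 231.32592767643519 F [ 1.1   0.31 -0.09] w 0.08517083359484176
```

Run:
```python
from h import *
print(move(-150,-9,120))
```

```text
(array([-43.48, -38.09,  11.13]), -0.67)
```

Call:
send_rows(motion="0 -8 -7 1 -0.13; 0 -16 -14 2 -0.26; 0 -19 -17 3 -0.4; 0 -22 -20 4 -0.53; 0 -25 -23 5 -0.67")

```text
clock: 1.1
eef_pos: [0.2876, 0.2575, 0.2017]
tool_rot: [-0.129, 0.992, 0.0, 0.0]
ft_force: [0.2, 1.1, 0.2]
grip_width: 0.0424
grasp_force: 0.0
```

Run:
```python
from h import *
st();print(move(-150,-9,100))
```

```text
t 1.1 fence xy [-215.97  332.78] z 201.74450604300546 F [0.25 1.12 0.17] w 0.04235840548215526
(array([ -7.59, -33.97,  10.17]), -0.029)
```

Call:
send_rows(motion="0 -1 -5 1 0; 0 -2 -10 2 0; 0 -3 -15 3 0; 0 -4 -20 4 0; 0 -5 -24 5 0")

```text
clock: 1.6
eef_pos: [0.3963, 0.0375, 0.152]
tool_rot: [-0.126, 0.992, 0.0, 0.001]
ft_force: [0.4, 0.5, 0.2]
grip_width: 0.0425
grasp_force: 0.0
```

Run:
```python
from h import *
st();print(move(-150,-9,60))
```

```text
t 1.6 fence xy [-174.23   90.99] z 152.00493238020948 F [0.41 0.51 0.17] w 0.04252917424023792
(array([-2.75, -9.91,  9.21]), -0.035)
```

Call:
send_rows(motion="0 -2 -4.5 2 -0.03; 0 -2.7 -9 5 -0.03; 0 -2.7 -9.9 8 -0.03; 0 -2.7 -9.9 9.2 -0.03; 0 -2.7 -9.9 9.2 -0.03")

```text
clock: 2.1
eef_pos: [0.4445, -0.0501, 0.0577]
tool_rot: [-0.14, 0.99, 0.001, -0.003]
ft_force: [-0.4, 0.8, -0.0]
grip_width: 0.0427
grasp_force: 0.0
```

Run:
```python
from h import *
st();print(move(-150,-9,3))
im=vision.camera('scene');cv2.imwrite('pics/s1.png',cv2.resize(im[180:380,220:500,::-1],None,fx=2.5,fy=2.5))
```

```text
t 2.1 fence xy [-152.91   -6.74] z 57.66779833395323 F [-0.38  0.77 -0.04] w 0.042667313137557006
(array([-0.32, -0.24,  5.46]), -0.006)
```

View pics/s1.png

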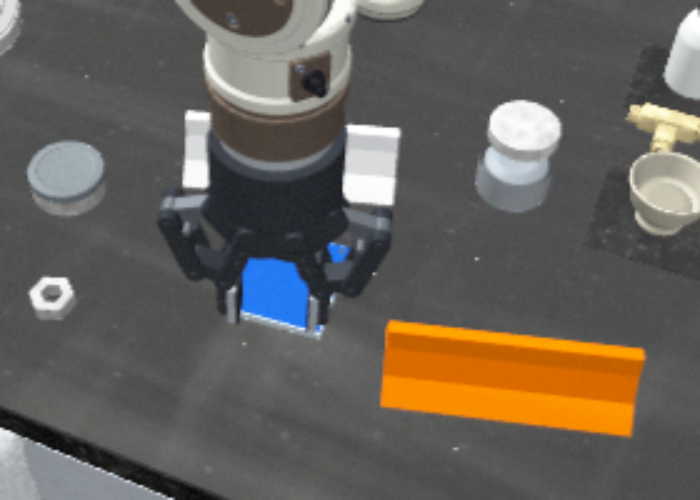

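The fingers hang in front of the plate's near edge, half open, clear of the orange decoy. I'll lower them and feel for the bench.

Call:
send_rows(motion="0 -0.1 0.2 2.5 0; 0 -0.1 0.2 4.5 0; 0 -0.1 0.2 5 0; 0 -0.1 0.2 5.3 0; 0 -0.1 0.2 5.3 0")

```text
clock: 2.65
eef_pos: [0.4477, -0.0472, 0.0077]
tool_rot: [-0.141, 0.99, -0.0, 0.001]
ft_force: [0.2, 0.8, 0.5]
grip_width: 0.0428
grasp_force: 0.0
```

Call:
send_rows(motion="0 0 0 0.1 0; 0 0 0 0.2 0; 0 0 0 0.3 0; 0 0 0 0.3 0")

```text
clock: 3.05
eef_pos: [0.4468, -0.0474, 0.0039]
tool_rot: [-0.141, 0.99, -0.0, 0.0]
ft_force: [-0.4, 0.4, -0.4]
grip_width: 0.0427
grasp_force: 0.0
```

Run:
```python
from h import *
st();print(move(-150,-9,3))
```

```text
t 3.05 fence xy [-149.85   -4.82] z 3.8944976575639654 F [-0.43  0.37 -0.38] w 0.042662038510526384
(array([ 0.01, -0.42,  0.09]), -0.005)
```

Call:
send_rows(motion="0 0 -0.4 0.1 0; 0 0 -0.4 0.2 0; 0 0 -0.4 0.3 0; 0 0 -0.4 0.3 0")

```text
clock: 3.45
eef_pos: [0.4477, -0.0512, 0.0006]
tool_rot: [-0.141, 0.99, 0.0, -0.0]
ft_force: [-0.2, -0.9, -0.2]
grip_width: 0.0429
grasp_force: 0.0
```

Call:
send_rows(motion="0 0 0 0.1 0; 0 0 0 0.2 0; 0 0 0 0.2 0; 0 0 0 0.2 0")

```text
clock: 3.85
eef_pos: [0.4479, -0.0512, -0.0013]
tool_rot: [-0.141, 0.99, -0.0, -0.0]
ft_force: [-0.8, 0.2, 0.5]
grip_width: 0.0427
grasp_force: 0.0
```

Call:
send_rows(motion="0 0 0 0.1 0; 0 0 0 0.2 0; 0 0 0 0.2 0")

```text
clock: 4.15
eef_pos: [0.4481, -0.0512, -0.0019]
tool_rot: [-0.141, 0.99, -0.0, 0.0]
ft_force: [-3.4, 0.2, 12.8]
grip_width: 0.043
grasp_force: 6.7
```

Call:
send_rows(motion="0 0 0 0.1 0; 0 0 0 0.15 0; 0 0 0 0.15 0")

```text
clock: 4.45
eef_pos: [0.4481, -0.0512, -0.0019]
tool_rot: [-0.141, 0.99, -0.0, 0.001]
ft_force: [-7.6, 0.3, 27.1]
grip_width: 0.0426
grasp_force: 13.6
```

Call:
send_rows(motion="0 0 0 -0.45 0; 0 -0.6 0 -0.45 0; 0 -1.2 0 -0.45 0; 0 -1.8 0 -0.45 0; 0 -2.4 0 -0.45 0")

```text
clock: 4.95
eef_pos: [0.4711, -0.0445, -0.0008]
tool_rot: [-0.141, 0.99, -0.0, -0.001]
ft_force: [-1.0, -0.7, 0.6]
grip_width: 0.0424
grasp_force: 0.6
```

Call:
send_rows(motion="0 -0.6 0 0 0; 0 -1.2 0 0 0; 0 -1.8 0 0 0; 0 -2.4 0 0 0; 0 -3 0 0 0")

```text
clock: 5.45
eef_pos: [0.5002, -0.0359, -0.0003]
tool_rot: [-0.141, 0.99, 0.0, -0.0]
ft_force: [-0.7, -0.4, -1.9]
grip_width: 0.0428
grasp_force: 0.3
```

Run:
```python
from h import *
st()
im=vision.camera('top');vision.camera('scene');cv2.imwrite('pics/t2.png',cv2.resize(im[170:330,240:440,::-1],None,fx=3.5,fy=3.5))
```

```text
t 5.45 fence xy [-95.41  -8.89] z -0.3269625110706754 F [-0.74 -0.4  -1.9 ] w 0.042848813584911445
```

View pics/t2.png

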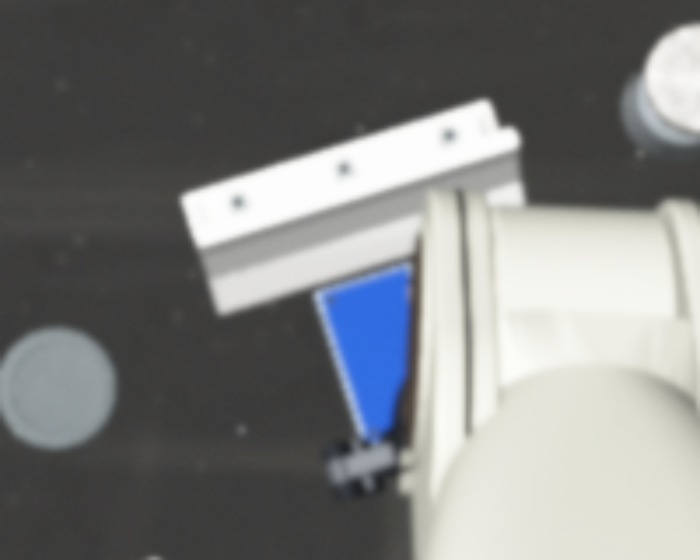

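The plate has squared up to the white fence, with its front edge at the foot line and both fingers on its rear edge. I'll push on.

Call:
send_rows(motion="0 -0.5 0 0 0; 0 -1 0 0 0; 0 -1.5 0 0 0; 0 -2 0 0 0; 0 -2.5 0 0 0")

```text
clock: 6.05
eef_pos: [0.5234, -0.0291, -0.0005]
tool_rot: [-0.141, 0.99, -0.0, -0.001]
ft_force: [-2.6, -0.2, -0.7]
grip_width: 0.0429
grasp_force: 1.4
```

Call:
send_rows(motion="0 -0.5 0 0 0; 0 -1 0 0 0; 0 -1.5 0 0 0; 0 -2 0 0 0; 0 -2.5 0 0 0")

```text
clock: 6.55
eef_pos: [0.5491, -0.0219, 0.0001]
tool_rot: [-0.141, 0.99, -0.0, 0.001]
ft_force: [-0.1, -0.3, -0.3]
grip_width: 0.0428
grasp_force: 0.4
```

Run:
```python
from h import *
st()
print(move(-19,-9,-.4))
```

```text
t 6.55 fence xy [-44.57  -9.43] z 0.09296247495528889 F [-0.14 -0.3  -0.33] w 0.04282983137103189
(array([-2.56,  0.05,  0.05]), -0.005)
```

Call:
send_rows(motion="0 -0.4 0 0 0; 0 -0.8 0 0 0; 0 -1.2 0 0 0; 0 -1.6 0 0 0; 0 -2 0 0 0")

```text
clock: 7.05
eef_pos: [0.5672, -0.0165, -0.0002]
tool_rot: [-0.141, 0.99, 0.0, -0.0]
ft_force: [-1.1, -0.1, 0.0]
grip_width: 0.0427
grasp_force: 0.5
```

Run:
```python
from h import *
st()
im=vision.camera('scene');top=vision.camera('top')
a=cv2.resize(im[180:340,230:430,::-1],None,fx=2,fy=2);b=cv2.resize(top[170:330,240:440,::-1],None,fx=2,fy=2)
cv2.imwrite('pics/s3.png',np.hstack([a,b]))
```

```text
t 7.05 fence xy [-25.64  -9.33] z -0.23814878735832837 F [-1.07 -0.12  0.03] w 0.04266484921140442
```

View pics/s3.png

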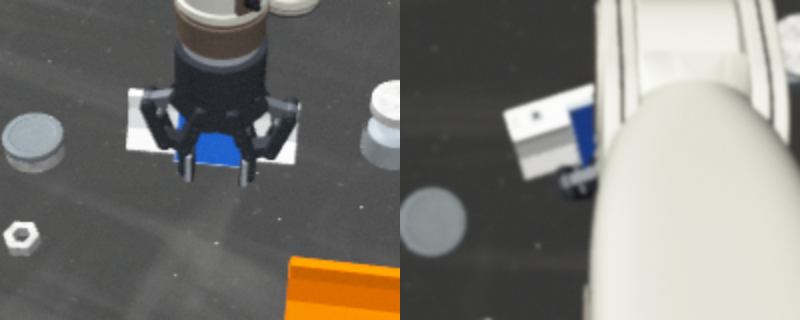

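The plate is tilted up against the fence. A few millimetres are left.

Call:
send_rows(motion="0 -0.2 0 0 0; 0 -0.4 0 0 0; 0 -0.6 0 0 0; 0 -0.7 0 0 0; 0 -0.7 0 0 0")

```text
clock: 7.65
eef_pos: [0.5738, -0.0146, -0.0002]
tool_rot: [-0.141, 0.99, 0.0, 0.0]
ft_force: [-0.7, -0.6, -0.3]
grip_width: 0.0424
grasp_force: 0.3
```

Run:
```python
from h import *
st()
print(move(-18,-9,-.4))
```

```text
t 7.65 fence xy [-18.76  -9.37] z -0.22703947756647774 F [-0.66 -0.65 -0.33] w 0.04236330555921329
(array([-0.08,  0.04,  0.02]), -0.005)
```

Call:
send_rows(motion="0 0.5 0 0 0; 0 1.5 0 0 0; 0 4 0 0 0; 0 7 0 -2 0; 0 8 0 -7 0")

```text
clock: 8.15
eef_pos: [0.488, -0.0371, 0.0646]
tool_rot: [-0.141, 0.99, 0.002, -0.008]
ft_force: [1.3, 0.2, -0.4]
grip_width: 0.0429
grasp_force: 0.0
```

Call:
send_rows(motion="0 2 0 -5 0; 0 6 0 -9 0; 0 11 0 -9 0; 0 14 0 -9 0; 0 14 0 -9 0")

```text
clock: 8.65
eef_pos: [0.3572, -0.0763, 0.1587]
tool_rot: [-0.14, 0.99, 0.0, -0.001]
ft_force: [-0.2, 0.5, -0.3]
grip_width: 0.0424
grasp_force: 0.0
```

Run:
```python
from h import *
st()
im=vision.camera('scene');top=vision.camera('top')
a=cv2.resize(im[190:320,230:410,::-1],None,fx=2.2,fy=2.2,interpolation=2);b=cv2.resize(top[170:300,260:440,::-1],None,fx=2.2,fy=2.2,interpolation=2)
cv2.imwrite('pics/s4.png',np.hstack([a,b]))
for x,z in((-7,4),(34,74),(41,70)):
  print(x,z,proj('top',[tow(x,y,z) for y in(25,-45)]).tolist())
```

```text
t 8.65 fence xy [-244.02   -7.09] z 158.73571902610078 F [-0.15  0.53 -0.33] w 0.04239579787846137
-7 4 [[334.31240707537467, 253.39302229075287], [372.7543813512331, 241.1183325177624]]
34 74 [[327.6017610750138, 223.4785397721], [368.5318935972299, 210.54288002871687]]
41 70 [[326.23669686493747, 219.92225857149145], [366.9633540352682, 207.06742852877034]]
```

View pics/s4.png

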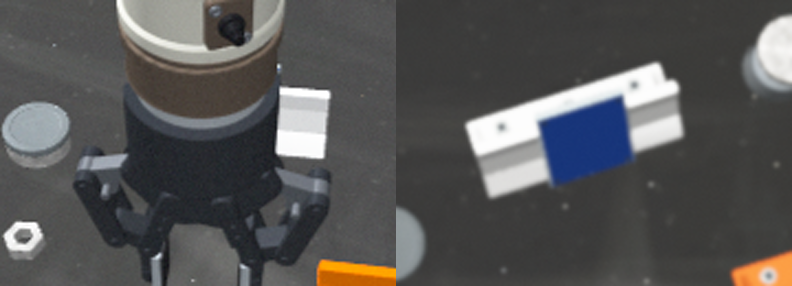

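The plate leans squarely on the white fence (top crop corners (540,122), (623,97), (633,160), (550,186)), as predicted. Next I go over and behind it.

Run:
```python
from h import *
print(move(75,-3,150))
```

```text
(array([-31.43,   0.73,   0.98]), -0.006)
```

Call:
send_rows(motion="0 -5 0 0 0; 0 -10 0 0 0; 0 -15 0 0 0; 0 -20 0 0 0; 0 -24 0 0 0")

```text
clock: 9.25
eef_pos: [0.5967, -0.0073, 0.1577]
tool_rot: [-0.142, 0.99, 0.0, 0.001]
ft_force: [0.2, -0.5, 0.5]
grip_width: 0.0429
grasp_force: 0.0
```

Call:
send_rows(motion="0 -4 0.7 0 0; 0 -7.5 0.7 0 0; 0 -7.5 0.7 0 0; 0 -7.5 0.7 0 0")

```text
clock: 9.65
eef_pos: [0.6636, 0.0196, 0.1565]
tool_rot: [-0.142, 0.99, 0.0, -0.001]
ft_force: [-0.3, -0.6, 0.1]
grip_width: 0.043
grasp_force: 0.0
```

Run:
```python
from h import *
st();print(move(75,-3,52))
```

```text
t 9.65 fence xy [77.02 -2.13] z 156.53736433318588 F [-0.33 -0.63  0.14] w 0.042965866391709295
(array([ 0.18, -0.09, 10.45]), -0.003)
```

Call:
send_rows(motion="0 0 0 4 0; 0 0 0 7 0; 0 0 0 9 0; 0 0 0 10.4 0; 0 0 0 10.4 0")

```text
clock: 10.15
eef_pos: [0.6609, 0.0184, 0.0528]
tool_rot: [-0.141, 0.99, 0.0, -0.002]
ft_force: [-0.9, -0.4, 0.9]
grip_width: 0.0427
grasp_force: 0.0
```

Call:
send_rows(motion="0 0.5 0 0 0; 0 1 0 0 0; 0 1.5 0 0 0; 0 1.8 0 0 0; 0 2.1 0 0 0")

```text
clock: 10.65
eef_pos: [0.643, 0.0127, 0.0556]
tool_rot: [-0.141, 0.99, -0.0, 0.001]
ft_force: [-0.4, -0.3, 0.4]
grip_width: 0.0428
grasp_force: 0.0
```

Run:
```python
from h import *
st();print(move(-10,-3,52))
im=vision.camera('scene');top=vision.camera('top')
a=cv2.resize(im[190:320,230:410,::-1],None,fx=2.2,fy=2.2,interpolation=2);b=cv2.resize(top[170:300,260:440,::-1],None,fx=2.2,fy=2.2,interpolation=2)
cv2.imwrite('pics/s5.png',np.hstack([a,b]))
```

```text
t 10.65 fence xy [55.29 -2.86] z 55.5569086151804 F [-0.44 -0.26  0.39] w 0.042805539560796455
(array([ 6.53, -0.05,  0.35]), -0.005)
```

View pics/s5.png

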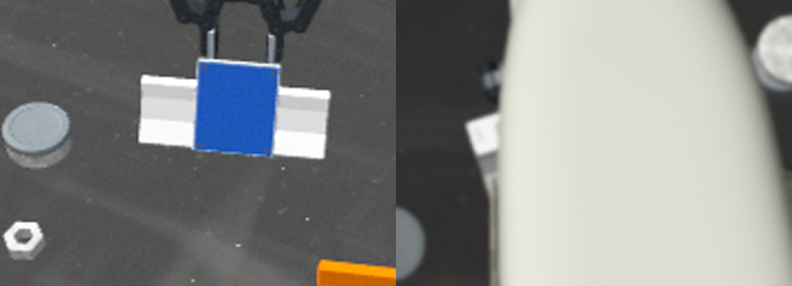

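The plate is leaning on the fence with both fingertips behind its top edge, in scene crop at (210,45) and (272,45). I'll pull it forward slowly.

Call:
send_rows(motion="0 0.3 0 0.3 0; 0 0.7 0 0.3 0; 0 1.1 0 0.3 0; 0 1.5 0 0.3 0; 0 1.9 0 0.3 0")

```text
clock: 11.25
eef_pos: [0.6244, 0.0074, 0.0518]
tool_rot: [-0.141, 0.99, -0.0, -0.0]
ft_force: [0.1, 0.5, 0.1]
grip_width: 0.0429
grasp_force: 0.1
```

Call:
send_rows(motion="0 0.4 0 0 0; 0 0.8 0 0 0; 0 1.2 0 0 0; 0 1.6 0 0 0; 0 2 0 0 0")

```text
clock: 11.75
eef_pos: [0.6052, 0.0018, 0.0518]
tool_rot: [-0.141, 0.99, 0.0, -0.0]
ft_force: [-0.1, -0.1, -0.2]
grip_width: 0.0427
grasp_force: 0.0
```

Run:
```python
from h import *
st()
im=vision.camera('scene');top=vision.camera('top')
a=cv2.resize(im[190:320,230:410,::-1],None,fx=2.2,fy=2.2,interpolation=2);b=cv2.resize(top[170:300,260:440,::-1],None,fx=2.2,fy=2.2,interpolation=2)
cv2.imwrite('pics/s6.png',np.hstack([a,b]))
```

```text
t 11.75 fence xy [15.93 -2.53] z 51.79366121718736 F [-0.1  -0.08 -0.15] w 0.04266774054047593
```

View pics/s6.png

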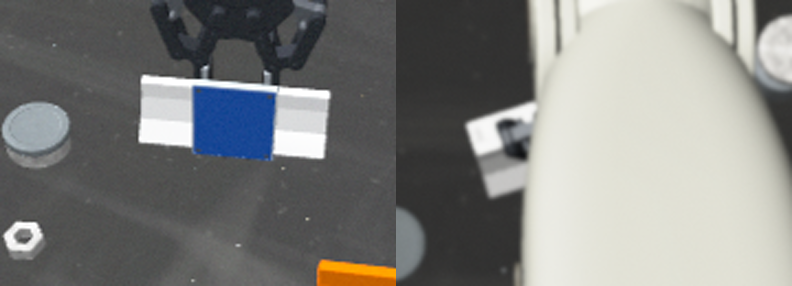

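The plate is near vertical, its foot still at the fence. I'll carry on until it tips over.

Call:
send_rows(motion="0 0.4 0 0 0; 0 0.8 0 0 0; 0 1.2 0 0 0; 0 1.6 0 0 0; 0 2 0 0 0")

```text
clock: 12.35
eef_pos: [0.5859, -0.0037, 0.0518]
tool_rot: [-0.141, 0.99, 0.0, -0.0]
ft_force: [-0.3, 0.5, 0.7]
grip_width: 0.0431
grasp_force: 0.0
```

Call:
send_rows(motion="0 0.5 0 0 0; 0 1 0 0 0; 0 1.5 0 0 0; 0 1.5 0 0 0; 0 1.5 0 0 0")

```text
clock: 12.85
eef_pos: [0.572, -0.0079, 0.0519]
tool_rot: [-0.141, 0.99, 0.0, 0.0]
ft_force: [-0.4, 0.2, 0.1]
grip_width: 0.0429
grasp_force: 0.0
```

Call:
send_rows(motion="0 0 0 -4 0; 0 0 0 -9 0; 0 -4 0 -12 0; 0 -8 0 -15 0; 0 -8 0 -18 0")

```text
clock: 13.35
eef_pos: [0.6522, 0.016, 0.2311]
tool_rot: [-0.142, 0.99, 0.0, 0.001]
ft_force: [0.4, -0.5, 0.4]
grip_width: 0.0426
grasp_force: 0.0
```

Run:
```python
from h import *
st()
im=vision.camera('scene');top=vision.camera('top')
a=cv2.resize(im[190:340,220:420,::-1],None,fx=2,fy=2,interpolation=2);b=cv2.resize(top[190:340,250:450,::-1],None,fx=2,fy=2,interpolation=2)
cv2.imwrite('pics/s7.png',np.hstack([a,b]))
for c in ('scene','top'):
  for t in ('plate','tin','jar','nut'):
    print(c,t,[(np.round(b['rect']).astype(int).tolist(),round(b['conf'],2)) for b in boxes_of(c,t)[:2]])
```

```text
t 13.35 fence xy [65.06 -2.32] z 231.07421443176128 F [ 0.44 -0.55  0.36] w 0.04260336000325121
scene plate [([333, 280, 46, 41], 0.59)]
scene tin [([247, 249, 29, 30], 0.77)]
scene jar [([426, 243, 35, 36], 0.74)]
scene nut [([240, 297, 19, 18], 0.81)]
top plate []
top tin [([257, 281, 40, 34], 0.77)]
top jar []
top nut [([284, 339, 18, 22], 0.53)]
```

View pics/s7.png

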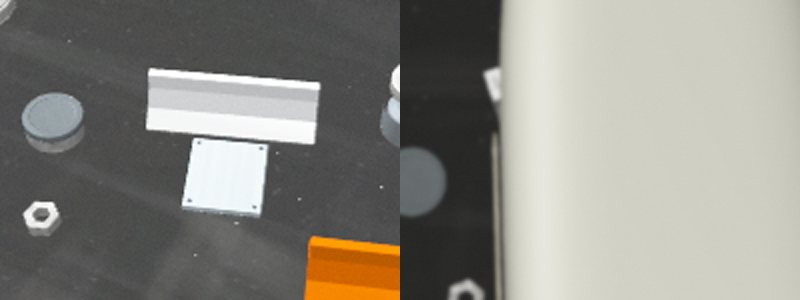

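The plate lies flat in front of the fence with its bare metal face up (scene crop about (226,176)). The tin and nut haven't moved and the jar's box is where it was.

```bash
python3 -c "
from workcell import workorder
print(workorder.job_done())"
```

```text
the job is handed in; nothing more can be done
None
```

The plate was tipped over against the white fence and lies flat in front of it with its bare metal face up; the tin, jar and nut are where they were, the robot is clear, and the job was handed in at about 14 s.

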